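# Seat a vial in the sampler rack and hold the probe over its mouth

### The job

Stand the open amber vial upright and fully down in the blue-ringed empty station of the white sampler rack and let go of it. Then take the yellow sampling probe out of its parking block, carry it over the green splash screen, and finish while still holding it upright in the gripper, still, with the needle tip hovering about 10 mm above the centre of the vial's mouth. Never touch the screen, never let the probe touch the vial, the rack or its ring, and leave the other vials, the bottle and the beaker where they are.

Things in the scene. Friction and masses are not known exactly. Their poses are not given: they have to be found in the camera images.
- vial: the open, empty amber glass vial, a straight round tube 28 mm outside diameter, 75 mm tall, wall 3 mm, mouth opening 22 mm wide, about 30 g. Origin at the centre of its underside, z up its axis. At the start it stands upright in the holder's pocket with its underside 20 mm above the table.
- vial_mouth (a point): centre of the vial's open mouth, on its axis at rim height, 75 mm above its underside
- holder: fixed grey plastic block 60 x 60 x 35 mm with a pocket 31 mm in diameter and 15 mm deep in its top, in which the vial stands at the start (60 mm of the vial stand out). Origin at the centre of its underside. Holder and parking block may swap places between starts.
- rack: fixed white plastic sampler rack, 75 mm (x) by 190 mm (y) by 50 mm high, with a row of three round blind bores 62 mm apart along its y axis (the middle one at its centre), each 31 mm in diameter, 32 mm deep (floor 18 mm above the table), with 3 mm chamfered mouths. Origin at the centre of its underside. Two bores hold capped vials, the third, anywhere in the row, is empty and ringed blue.
- collar: fixed flat blue ring, 48 mm outside and 37 mm inside diameter, 3 mm high, lying on the rack's top round the mouth of the empty bore. Origin on the bore's axis at the level of the rack's top (50 mm above the table); the bore's floor is 32 mm below it.
- probe: sampling probe, standing upright in the parking block at the start: a steel needle 6 mm in diameter and 55 mm long at the bottom, then a black round shoulder 28 mm in diameter and 12 mm high, then an yellow square grip 26 x 26 mm and 50 mm high (67 to 117 mm above the tip; its faces square to the probe's x and y axes). Mass about 120 g. Origin at the needle tip, z up along the needle towards the grip.
- park: fixed grey parking block 60 x 60 x 65 mm for the probe: the needle hangs in a 12 mm bore 60 mm deep in its top and the shoulder rests on the top, 65 mm above the table, so that the tip is 10 mm above the table. Origin at the centre of its underside.
- screen: fixed splash screen of green glass in an aluminium frame, standing upright between the rack and the two blocks: 322 mm long along its x axis, 12 mm thick along y (feet 30 mm), top edge 115 mm above the table. Origin at the centre of its underside.
- capped_a: closed clear vial with red cap standing in the rack, to be left alone: 28 mm in diameter (cap 30 mm), 85 mm tall, its top 103 mm above the table. Origin at the centre of its underside.
- capped_b: a second such closed vial with red cap in the rack, same sizes and origin, to be left alone
- bottle: white bottle with blue cap on the table, to be left alone: 56 mm in diameter, 120 mm tall. Origin at the centre of its underside.
- beaker: open glass beaker on the table, to be left alone: 66 mm in diameter at the rim, 85 mm tall. Origin at the centre of its underside.
Mind the look-alikes: they are no part of the job. Leave any purple look-alike of the vial alone.

How it is judged:
By the outcome, as a careful person would: the job done as asked, in the order asked, and still so for the second after the job is handed in, while the arm keeps its last pose, push and grip.
It also fails if it takes over 72 s, if anything falls off the work surface, if the arm or the gripper's body presses on something with over 40 N, if the wrist force passes 120 N, or if a joint passes its speed limit or range.

### The arm

A 6-joint arm with a two-finger parallel gripper is mounted at the origin on the work surface. World frame = base frame: x ahead of the robot, y to its left, z up, the work surface at z = 0. Lengths are in m, angles in rad, forces in N, time in s.
With the tool pointing down it reaches from about 0.35 to 0.975 m from the base axis. Payload 4.9 kg.
Tool frame: the origin (TCP) lies at the very end of the fingers, on their centre line; the grasp point (between the pads) lies manip.grip_point_offset behind it (manip.grip_point_offset is the distance from the TCP to the grasp point, in m); z points along the fingers, y is the direction in which the jaws open and shut (so a half turn about z gives the same grasp; the last joint's range is limited). The gripper opens to 85 mm and grips with 20 to 120 N. Pads are 22 mm wide; open, the fingers measure 114 mm over their backs; the gripper's body (76 mm by 85 mm) begins 54 mm behind the grasp point. The pads swing forward as they close: fully open they stand 13 mm farther back than shut.
Start: joints at [-1.259, 0.053, 1.613, -0, 1.476, -0.119], TCP at [0.261, -0.568, 0.231] pointing down, gripper open.
Joint ranges: [-3.01, 3.01], [-1.01, 2.22], [0.06, 2.58], [-1.02, 4.17], [0.09, 2.62], [-3.14, 3.14]. Speed limits (rad/s): [2.57, 2.57, 3.14, 3.14, 3.14, 3.14].

### API

Orientations are given as a unit quaternion [w, x, y, z].
In Python, from plant import status, grab_frame, camera_params, ticket, boxes_of, outline_of, manip gives the robot as it stands. The module is installed in compiled form; this text tells all that it offers.
- The arm moves only by the tool play_rows, never from a script. Its argument "deltas" is a list of rows, each a list of 2 entries, a list of its own where there are three numbers: the shift along the world's x, y, z in m, then the turn about the world's z in rad. A call has 1 to 5 rows; each row is the pose to reach, as a shift and turn from the pose commanded when the call began; what a row does not reach only later rows make up. A row lasts 1/8 s, in which the tool goes at most 62.5 mm and 10.7 degrees, less where a joint would pass 70% of its speed; a pose out of reach is approached as far as the arm can. A call with a gripper value outside its range is refused whole. "grip" is the opening, from -1 (shut) to 1 (fully open), set as the call begins (left out, the last holds). The fingers move at their own pace and stop on an object; the grip force is fixed at half the most. Time passes only in rows, so rows that repeat a pose let the fingers close. It gives the time, the measured TCP pose, the force and the opening at its end, in the units of the state.
- status.state(): the state, without advancing time (a new reading comes with each control period).
- grab_frame(name): name is "scene" or "top" or "wrist"; returns (picture, depth): 384x512x3 uint8, blue, green, red; 384x512 float32, m along the optical axis (not along the pixel's ray), 0 where there is no reading.
- camera_params(name): a dict with "mtx" (3x3 intrinsics, pixels), "world_from_camera" (4x4, takes a point from camera to world coordinates). Camera axes: x right, y up, looking along -z (the intrinsics and any distortion apply to the point x, -y, -z); pixel columns grow to the right and rows downward; lengths in m; the calibration is good to about 2 mm. A picture is of the moment at which its call begins: read the wrist's pose just before it. camera_params takes no time and is no camera call; for the wrist camera it gives the pose at the moment of the call.
- ticket.job_done(): hands the job in, once; it reports no verdict.
Trained networks look in the newest picture that a camera, given by its name, has taken for a name from the list of things; names that differ only in an ending like _2 or _b are one class to them, and where a whole thing is asked for, a point or a joint stands for the part that bears it (a point fixed in the world has none). Each returns a list of dicts, best first, with "confidence" (0 to 1); they miss things now and then, are a little off and sometimes report something else, mostly with a low value. They report only what shows in the picture. A call takes as long as a camera call. They do not tell look-alikes from the thing itself.
- boxes_of(camera, name): "box" ([left, top, right, bottom] in pixels, round what is visible of it).
- outline_of(camera, name): "region" (384x512 bool, what is visible of it) and "box" ([left, top, right, bottom] in pixels, round what is visible of it).
The state is a dict: "time": time; "joint_pos": joint angles; "joint_vel": joint speeds; "joint_efforts": joint torques, N m; "tool_pos": TCP position; "tool_rot": TCP orientation; "contact_force": force on the tool from outside, world axes, zero at the start; "ft_torque": the same for the moment, N m; "gripper_width": opening from 0.0 (shut) to 1.0 (fully open).
Only numpy, scipy, OpenCV 4.12 (cv2) and the standard library are available. Lean on these libraries where they do the work, as an engineer would, in place of code of your own. Each camera call takes 0.05 s, during which the arm holds its last target.

## Working session

There is one attempt and no reset: what is moved stays moved. The work goes in short steps, Python scripts to look and compute and a tool call to move; the robot and the scene stay as the last step left them, time stands still between calls to the robot, and variables do not carry over. Pictures are saved under pics/ and viewed, and the job is handed in when it is done.

Besides the shell and the picture viewer there is one more tool, called after ">>>" as name(argument=value, ...) on one line, values as JSON. play_rows: Moves the arm, as the interface text tells. Its arguments: {"type":"object","properties":{"deltas":{"type":"array"},"grip":{"type":"number"}},"required":["deltas"]}

```bash
mkdir -p pics; python3 - <<'E'
from plant import status, grab_frame, camera_params, manip
import cv2, numpy as np
print(status.state()); print({k:getattr(manip,k) for k in dir(manip) if k[0]!='_'})
for n in("scene","top","wrist"):
    p,d=grab_frame(n); cv2.imwrite(f"pics/{n}0.png",p); np.savez(f"{n}0.npz",p=p,d=d,**camera_params(n)); print(n,camera_params(n))
E
```

```text
{'time': 0.0, 'joint_pos': array([-1.25895529e+00,  5.33831385e-02,  1.61429734e+00,  1.04775613e-06,
        1.47596542e+00, -1.18979406e-01]), 'joint_vel': array([ 0.00103844, -0.00067133, -0.00081308,  0.00094392, -0.00029806,
        0.00038798]), 'joint_efforts': array([-1.66630281e-03, -3.93687308e+01, -3.70181894e+01, -5.90440413e-05,
        7.14452079e-03, -5.33816618e-06]), 'tool_pos': array([ 0.26083255, -0.5672944 ,  0.23004472]), 'tool_rot': array([-1.02189968e-03,  9.76888288e-01,  2.13748026e-01, -9.83252999e-05]), 'contact_force': array([ 0.03098604,  0.56056379, -0.54152642]), 'ft_torque': array([-0.03150277, -0.04295797,  0.04397974]), 'gripper_width': 1.0009519907887745}
{'IKError': <class 'plant.IKError'>, 'grip_point_offset': 0.0187}
scene {'mtx': array([[357.28182653,   0.        , 257.43246621],
       [  0.        , 357.28182653, 193.37815828],
       [  0.        ,   0.        ,   1.        ]]), 'world_from_camera': array([[ 0.4304745 , -0.51043831,  0.74440879,  1.41954452],
       [ 0.90255248,  0.25213103, -0.34904006, -0.36853156],
       [-0.00952514,  0
[... 366 characters left out ...]
9e-01],
       [-9.99678045e-01,  2.48889319e-02, -4.93428653e-03,
        -1.98400487e-02],
       [-5.42364307e-04,  1.73462434e-01,  9.84840337e-01,
         9.62858454e-01],
       [ 0.00000000e+00,  0.00000000e+00,  0.00000000e+00,
         1.00000000e+00]])}
wrist {'mtx': array([[264.58869477,   0.        , 253.58932615],
       [  0.        , 264.58869477, 191.11096396],
       [  0.        ,   0.        ,   1.        ]]), 'world_from_camera': array([[ 0.4165844 ,  0.87190856,  0.25735752,  0.32693609],
       [-0.90909646,  0.39986492,  0.11684041, -0.53786285],
       [-0.00103409, -0.2826367 ,  0.95922647,  0.37302622],
       [ 0.        ,  0.        ,  0.        ,  1.        ]])}
```

View pics/scene0.png

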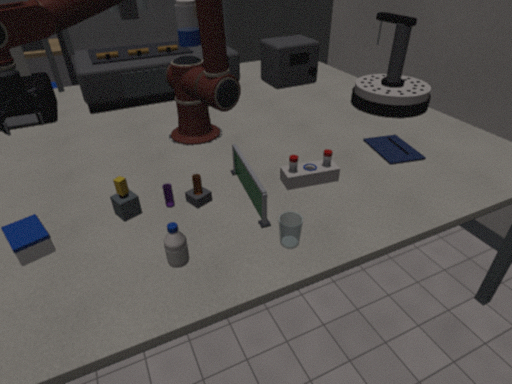

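View pics/top0.png

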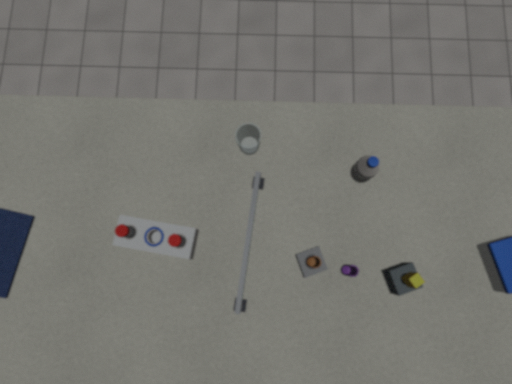

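View pics/wrist0.png

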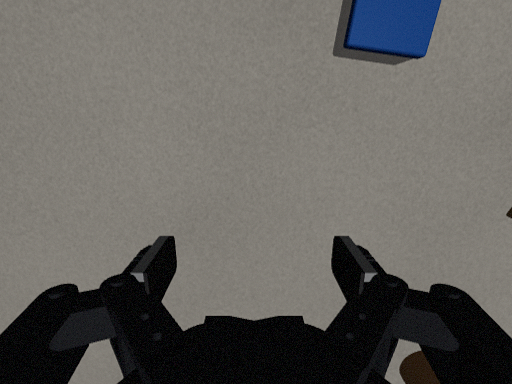

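```bash
cat > h.py <<'E'
import numpy as np, cv2
def world(d,K,T,mask=None):
    v,u=np.nonzero((d>0) if mask is None else (mask&(d>0)))
    z=d[v,u]; c=np.stack([(u-K[0,2])*z/K[0,0],-(v-K[1,2])*z/K[1,1],-z],1)
    return c@T[:3,:3].T+T[:3,3],v,u
def proj(P,K,T):
    c=(np.atleast_2d(P)-T[:3,3])@T[:3,:3]
    return np.stack([K[0,0]*c[:,0]/-c[:,2]+K[0,2],K[1,1]*-c[:,1]/-c[:,2]+K[1,2]],1)
def colour(p,name):
    hsv=cv2.cvtColor(p,cv2.COLOR_BGR2HSV).astype(int);H,S,V=hsv[...,0],hsv[...,1],hsv[...,2]
    return {'yellow':(abs(H-27)<8)&(S>150)&(V>60),'amber':(H<22)&(H>5)&(S>100)&(V>30),'blue':(abs(H-115)<12)&(S>100)&(V>50),
     'red':((H<6)|(H>174))&(S>120),'purple':(abs(H-140)<14)&(S>80)}[name]
def rect(P):
    return cv2.minAreaRect((P[:,:2]*1000).astype(np.float32))
E
python3 - <<'E'
from h import *
for n in('top','scene'):
    f=np.load(n+'0.npz');W,v,u=world(f['d'],f['mtx'],f['world_from_camera'])
    full=np.zeros(f['d'].shape+(3,));full[v,u]=W
    print(n)
    for c in('yellow','amber','blue','red','purple'):
        m=colour(f['p'],c)
        k,l,s,ce=cv2.connectedComponentsWithStats(m.astype(np.uint8))
        for i in range(1,k):
            if s[i,4]>8 and s[i,4]<600:
                q=full[(l==i)&(f['d']>0)]
                print(c,s[i],ce[i].round(1),np.median(q,0).round(4),q.min(0).round(3),q.max(0).round(3))
    z=full[...,2]
    for nm,c,lo,hi in(('holder',None,.028,.042),('park',None,.057,.072),('rack',None,.043,.056),('screen',None,.1,.122)):
        m=((z>lo)&(z<hi)).astype(np.uint8)
        k,l,s,ce=cv2.connectedComponentsWithStats(m)
        for i in range(1,k):
            if s[i,4]>40:
                q=full[l==i]; r=rect(q); print(nm,s[i],np.median(q,0).round(4),[np.round(x,1) for x in r])
    t=(abs(z)<.01)&(f['d']>0);print('table z',np.median(z[t]))
E
```

```text
top
yellow [408 274   8   6  19] [411.3 276.2] [ 0.4663 -0.3487  0.1259] [ 0.46  -0.356  0.118] [ 0.471 -0.341  0.132]
yellow [409 281   6   5  11] [411.4 283.2] [ 0.4516 -0.3486  0.1257] [ 0.447 -0.353  0.12 ] [ 0.456 -0.344  0.129]
amber [307 257  13  10 101] [312.9 261.5] [ 0.4909 -0.1455  0.0608] [ 0.481 -0.153  0.02 ] [ 0.502 -0.128  0.098]
blue [367 157  12  10  91] [372.4 161.5] [ 0.7239 -0.2713  0.1194] [ 0.712 -0.285  0.115] [ 0.734 -0.26   0.123]
blue [151 228  12  11  18] [158.3 231.1] [0.5582 0.2275 0.052 ] [0.538 0.221 0.049] [0.562 0.249 0.054]
blue [147 242   9   4   9] [151.  244.2] [0.5209 0.2465 0.0528] [0.521 0.236 0.049] [0.528 0.255 0.054]
red [116 225  13  11 119] [121.9 230.3] [0.5514 0.3005 0.1024] [0.54  0.288 0.092] [0.563 0.314 0.106]
red [169 235  13  11 116] [174.7 240. ] [0.5319 0.1776 0.1022] [0.521 0.166 0.089] [0.544 0.191 0.106]
purple [342 266  16  10 125] [349.4 270.2] [ 0.4735 -0.2374  0.0496] [ 0.463 -0.243  0.001] [ 0.484 -0.217  0.077]
holder [239 131  19  10  47] [0.8138 0.0219 0.0349] [array([808.2,  22.9]), array([18.7, 47.2]), np.float64(9.
[... 16762 characters left out ...]
 0.1108] [array([-428.7, -208.3]), array([404. ,  29.4]), np.float64(88.5)]
screen [44 84  8 19 57] [-0.4101 -0.5448  0.1091] [array([-525.6, -542.6]), array([ 23.7, 278.3]), np.float64(84.6)]
screen [177 107  32  11 162] [ 0.0568 -0.018   0.1114] [array([ 38.5, -10.1]), array([129.9,  60.3]), np.float64(76.0)]
screen [232 144  35  54 307] [0.5716 0.0062 0.1131] [array([539.1,  11.2]), array([ 14.1, 318.8]), np.float64(83.4)]
screen [113 179  15  10  85] [ 0.4682 -0.3587  0.1118] [array([ 468.3, -360.8]), array([34.7, 21.9]), np.float64(78.0)]
screen [167 222  12  13 115] [ 0.7317 -0.2738  0.1172] [array([ 726.4, -273.5]), array([23.9, 24.4]), np.float64(30.6)]
table z -0.0013653671740363471
```

>>> play_rows(deltas=[[[0.05,0.05,0.02],0],[[0.09,0.09,0.04],0],[[0.13,0.135,0.05],0],[[0.17,0.18,0.05],0],[[0.197,0.21,0.05],0]], grip=1)

```text
time: 0.78
tool_pos: [0.4593, -0.3558, 0.2815]
tool_rot: [0.0, 0.977, 0.214, 0.0]
contact_force: [-0.3, 0.3, 0.7]
gripper_width: 0.998
```

>>> play_rows(deltas=[[[0,0,0],0],[[0,0,0],0]])

```text
time: 1.02
tool_pos: [0.4577, -0.358, 0.2809]
tool_rot: [-0.0, 0.977, 0.214, -0.0]
contact_force: [-0.7, -0.3, 0.5]
gripper_width: 0.996
```

```bash
cat > snap.py <<'E'
import sys
from plant import status, grab_frame, camera_params
import cv2, numpy as np
def snap(n,tag):
    s=status.state();c=camera_params(n);p,d=grab_frame(n)
    cv2.imwrite(f"pics/{n}{tag}.png",p); np.savez(f"{n}{tag}.npz",p=p,d=d,tp=s['tool_pos'],tr=s['tool_rot'],**c)
    print(n,s['time'],s['tool_pos'].round(4),s['tool_rot'].round(4),s['contact_force'].round(1),round(s['gripper_width'],3))
if __name__=='__main__':
    for n in sys.argv[2:]: snap(n,sys.argv[1])
E
python3 snap.py 1 wrist
```

```text
wrist 1.025 [ 0.4577 -0.358   0.2809] [-1.000e-04  9.769e-01  2.138e-01 -4.000e-04] [-0.7 -0.3  0.5] 0.996
```

View pics/wrist1.png

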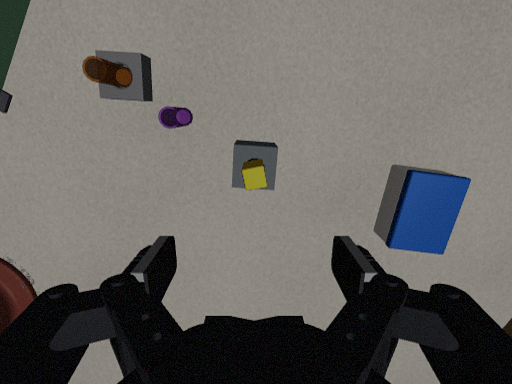

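```bash
cat > m1.py <<'E'
import sys
from h import *
f=np.load(sys.argv[1]);K,T,d,p=f['mtx'],f['world_from_camera'],f['d'],f['p']
W,v,u=world(d,K,T);full=np.zeros(d.shape+(3,));full[v,u]=W;z=full[...,2]
def plane(mask,h):  # intersect pixel rays with z=h
    vv,uu=np.nonzero(mask);r=np.stack([(uu-K[0,2])/K[0,0],-(vv-K[1,2])/K[1,1],-np.ones(len(uu))],1)@T[:3,:3].T
    s=(h-T[2,3])/r[:,2];return T[:3,3]+r*s[:,None]
def comp(m,mn=40):
    k,l,s,c=cv2.connectedComponentsWithStats(m.astype(np.uint8))
    return [(l==i) for i in range(1,k) if s[i,4]>=mn]
for nm,lo,hi,h in(('holder',.030,.040,.035),('parktop',.060,.070,.065),('probetop',.122,.132,.127),('rack',.045,.0515,.05),('vialtop',.087,.1,.095),('caps',.099,.107,.103)):
    for m in comp((z>lo)&(z<hi)&(d>0)):
        P=plane(m,h);r=rect(P)
        if max(r[1])<220 and max(r[1])>15: print(nm,m.sum(),'med z',np.median(z[m]).round(4),[np.round(x,1) for x in r])
t=(abs(z)<.01)&(d>0);print('table',np.median(z[t]).round(4))
E
python3 m1.py wrist1.npz
python3 - <<'E'
import cv2
p=cv2.imread('pics/wrist1.png')[130:200,220:290];cv2.imwrite('pics/c1.png',cv2.resize(p,None,fx=8,fy=8))
p=cv2.imread('pics/wrist1.png')[40:110,75:160];cv2.imwrite('pics/c2.png',cv2.resize(p,None,fx=8,fy=8))
E
```

```text
holder 228 med z 0.0339 [array([496.7,  13.5]), array([11.3, 50.4]), np.float64(81.8)]
holder 1474 med z 0.0351 [array([ 492.2, -143.8]), array([60.1, 62.1]), np.float64(21.2)]
holder 280 med z 0.0349 [array([ 488.7, -579.6]), array([118.4,   9.4]), np.float64(15.3)]
holder 152 med z 0.0343 [array([ 19.8, -68. ]), array([73.9, 10.4]), np.float64(9.4)]
parktop 56 med z 0.0653 [array([ 490.5, -132.4]), array([16.8,  5.8]), np.float64(9.4)]
parktop 93 med z 0.0655 [array([ 493.7, -152.2]), array([26.1, 13.7]), np.float64(10.5)]
parktop 43 med z 0.0657 [array([ 478.5, -241.1]), array([25.3, 10.1]), np.float64(28.7)]
parktop 45 med z 0.065 [array([ 470.7, -226.6]), array([21.5, 10.9]), np.float64(26.5)]
parktop 1255 med z 0.0652 [array([ 458.3, -358.9]), array([60.7, 60. ]), np.float64(20.7)]
parktop 4589 med z 0.0627 [array([ 500.4, -616.6]), array([120.3,  87. ]), np.float64(17.2)]
probetop 496 med z 0.1271 [array([ 458.8, -358.5]), array([26.5, 25.8]), np.float64(35.3)]
rack 51 med z 0.0483 [array([ 494.6, -153.4]), array([24.5,  9.9]), np.float64(13.4)]
rack 141 med z 0.047 [array([ 488.7, -577.8]), array([115.6,   3.9]), np.float64(16.8)]
vialtop 357 med z 0.0941 [array([ 491.9, -144.9]), array([26.9, 31. ]), np.float64(7.4)]
table 0.0002
```

View pics/c1.png

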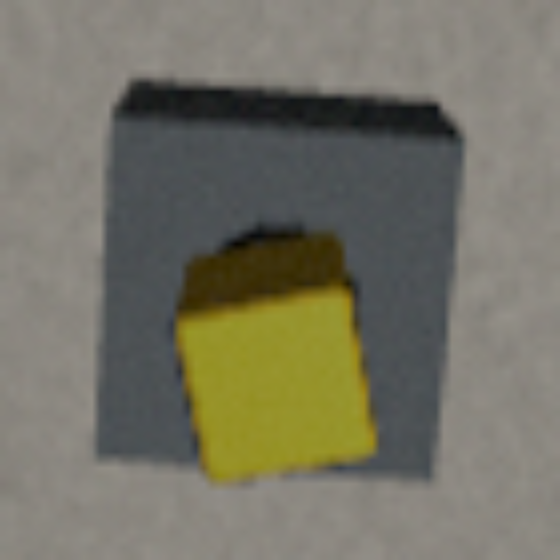

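>>> play_rows(deltas=[[[0.007,0.045,-0.008],0.18],[[0.014,0.09,-0.016],0.36],[[0.021,0.135,-0.03],0.54],[[0.028,0.18,-0.03],0.72],[[0.034,0.214,-0.03],0.9]])

```text
time: 1.7
tool_pos: [0.4915, -0.1436, 0.2509]
tool_rot: [-0.0, 0.785, 0.619, -0.0]
contact_force: [-0.4, -0.7, 0.9]
gripper_width: 0.999
```

>>> play_rows(deltas=[[[0,0,0],0.09],[[0,0,0],0.09],[[0,0,0],0.09]])

```text
time: 2.08
tool_pos: [0.4917, -0.1449, 0.2512]
tool_rot: [-0.0, 0.759, 0.651, -0.0]
contact_force: [0.3, 0.5, 0.7]
gripper_width: 1.004
```

```bash
python3 snap.py 2 wrist; python3 m1.py wrist2.npz
```

```text
wrist 2.075 [ 0.4917 -0.1449  0.2512] [-1.000e-04  7.591e-01  6.509e-01 -1.000e-04] [0.3 0.5 0.7] 1.004
holder 165 med z 0.035 [array([ 7.754e+02, -5.000e-01]), array([10.9, 40.7]), np.float64(51.2)]
holder 1287 med z 0.0352 [array([ 491.7, -143. ]), array([60. , 60.5]), np.float64(21.3)]
holder 180 med z 0.0354 [array([ 710.9, -261.8]), array([55.3, 26.7]), np.float64(48.2)]
holder 44 med z 0.0345 [array([ 476.3, -223.1]), array([10. , 25.3]), np.float64(73.9)]
holder 189 med z 0.0351 [array([ 457.9, -358.5]), array([62.7, 65.3]), np.float64(20.4)]
parktop 145 med z 0.065 [array([777.5,  -6.4]), array([ 7.8, 34.1]), np.float64(60.0)]
parktop 218 med z 0.065 [array([ 711.3, -262.2]), array([54.6, 27. ]), np.float64(46.6)]
parktop 55 med z 0.0656 [array([ 475.7, -222.6]), array([ 9.7, 24.6]), np.float64(77.7)]
parktop 58 med z 0.0649 [array([ 471.9, -240.6]), array([10.6, 20.6]), np.float64(81.1)]
parktop 826 med z 0.0652 [array([ 456.6, -353. ]), array([61.7, 54.1]), np.float64(21.2)]
rack 106 med z 0.0481 [array([773.9,  -3.4]), array([ 7.7, 32.8]), np.float64(50.9)]
rack 126 med z 0.0483 [array([ 708.6, -260.5]), array([53.6, 21. ]), np.float64(50.9)]
rack 137 med z 0.0481 [array([ 466.3, -337.2]), array([43.9, 82.7]), np.float64(66.7)]
vialtop 213 med z 0.0948 [array([ 492.2, -142.2]), array([28.5, 25.5]), np.float64(80.5)]
vialtop 467 med z 0.0925 [array([ 716.1, -267.1]), array([38.1, 34.5]), np.float64(51.6)]
caps 41 med z 0.1031 [array([688.2, -12.5]), array([ 2.4, 15. ]), np.float64(85.1)]
caps 89 med z 0.1014 [array([ 717.4, -268.2]), array([22.6, 11.8]), np.float64(49.7)]
table 0.0003
```

View pics/wrist2.png

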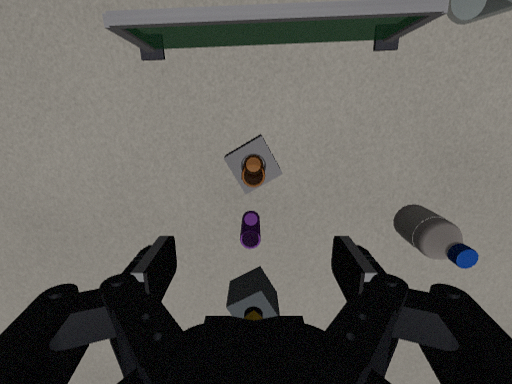

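>>> play_rows(deltas=[[[0,0.002,-0.04],0],[[0,0.002,-0.08],0],[[0,0.002,-0.12],0],[[0,0.002,-0.155],0],[[0,0.002,-0.186],0]])

```text
time: 2.75
tool_pos: [0.4915, -0.1424, 0.0638]
tool_rot: [-0.0, 0.759, 0.651, -0.0]
contact_force: [0.3, -0.7, -0.2]
gripper_width: 0.995
```

>>> play_rows(deltas=[[[0,0,0],0],[[0,0,0],0],[[0,0,0],0],[[0,0,0],0],[[0,0,0],0]], grip=-1)

```text
time: 3.38
tool_pos: [0.4934, -0.1425, 0.0674]
tool_rot: [0.002, 0.758, 0.652, 0.001]
contact_force: [-0.3, -0.3, 6.7]
gripper_width: 0.309
```

>>> play_rows(deltas=[[[0,0,0],0],[[0,0,0],0],[[0,0,0],0]])

```text
time: 3.75
tool_pos: [0.4935, -0.1425, 0.0675]
tool_rot: [0.002, 0.758, 0.652, 0.001]
contact_force: [-0.5, 0.2, 6.3]
gripper_width: 0.306
```

>>> play_rows(deltas=[[[0,0,0.01],0],[[0,0,0.03],0],[[0,0,0.07],0],[[0,0,0.12],0],[[0,0,0.17],0]])

```text
time: 4.38
tool_pos: [0.4915, -0.1416, 0.2369]
tool_rot: [-0.0, 0.758, 0.652, -0.0]
contact_force: [0.2, -0.5, -0.3]
gripper_width: 0.309
```

>>> play_rows(deltas=[[[0,0,0],0],[[0,0,0],0]])

```text
time: 4.62
tool_pos: [0.4916, -0.1417, 0.235]
tool_rot: [-0.0, 0.758, 0.652, -0.0]
contact_force: [-1.0, 1.8, 0.2]
gripper_width: 0.307
```

```bash
python3 snap.py 3 wrist scene
```

```text
wrist 4.625 [ 0.4916 -0.1417  0.235 ] [-2.000e-04  7.581e-01  6.522e-01 -1.000e-04] [-1.   1.8  0.2] 0.307
scene 4.675 [ 0.4912 -0.1415  0.2338] [-1.100e-03  7.581e-01  6.521e-01 -5.000e-04] [-0.1  0.3 -0.1] 0.308
```

View pics/wrist3.png

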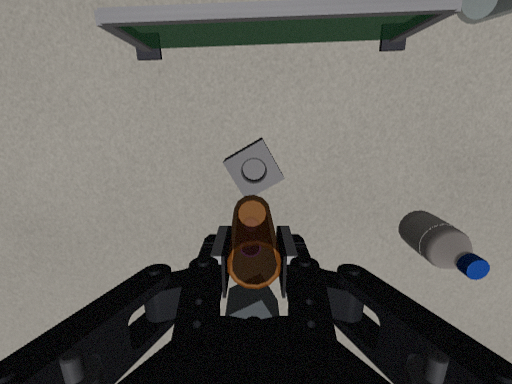

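View pics/scene3.png

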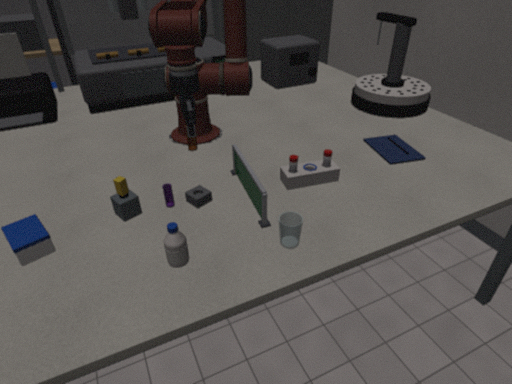

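```bash
cat > ray.py <<'E'
from h import *
def ray(f,u,v,h):
    K,T=f['mtx'],f['world_from_camera'];r=T[:3,:3]@np.array([(u-K[0,2])/K[0,0],-(v-K[1,2])/K[1,1],-1])
    return T[:3,3]+r*(h-T[2,3])/r[2]
E
python3 - <<'E'
from ray import *
f=np.load('wrist3.npz');tp=f['tp']
K,T=f['mtx'],f['world_from_camera']
print('tcp px',proj(tp,K,T))
p=f['p'];c=p[185:300,195:315];cv2.imwrite('pics/c3.png',cv2.resize(c,None,fx=5,fy=5,interpolation=cv2.INTER_CUBIC))
W,v,u=world(f['d'],K,T,colour(p,'amber'));m=abs(W[:,2]-tp[2])<.07
W=W[m]; rel=(W-tp);
print(len(W), rel[:,2].min(),rel[:,2].max(),np.percentile(rel[:,2],[2,98]))
for a,b in((-.06,-.03),(-.03,0),(0,.02),(.02,.035)):
    q=rel[(rel[:,2]>a)&(rel[:,2]<b)]; print(a,b,len(q),q.mean(0).round(4) if len(q) else 0,q.min(0).round(4) if len(q) else 0,q.max(0).round(4) if len(q) else 0)
E
```

```text
tcp px [[252.55838148 238.95324065]]
3293 -0.046159170935909405 0.029456680288263343 [-0.03975628  0.02861228]
-0.06 -0.03 208 [ 0.0008  0.0111 -0.0373] [-0.0128  0.0042 -0.0462] [ 0.0123  0.0136 -0.0301]
-0.03 0 655 [ 0.0012  0.0089 -0.0129] [-0.0123 -0.0117 -0.03  ] [ 0.0132  0.0137 -0.    ]
0 0.02 1154 [ 0.0003 -0.0012  0.0109] [-0.0111 -0.0121  0.    ] [0.0135 0.0138 0.02  ]
0.02 0.035 1276 [ 0.0005 -0.0004  0.0261] [-0.013 -0.014  0.02 ] [0.014  0.0136 0.0295]
```

View pics/c3.png

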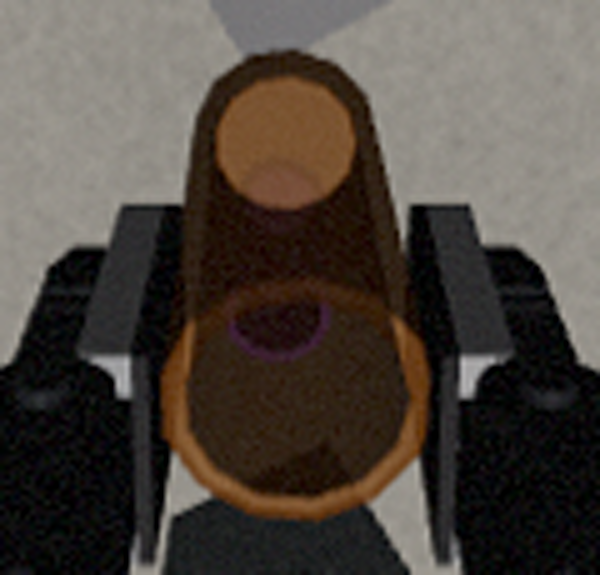

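>>> play_rows(deltas=[[[0.006,0.045,0],0],[[0.012,0.095,0],0],[[0.018,0.145,0],0],[[0.024,0.195,0],0],[[0.03,0.245,0],0]])

```text
time: 5.35
tool_pos: [0.521, 0.1047, 0.2332]
tool_rot: [-0.001, 0.758, 0.652, -0.001]
contact_force: [0.6, 0.9, -0.8]
gripper_width: 0.309
```

>>> play_rows(deltas=[[[0.007,0.05,0],0],[[0.014,0.1,0],0],[[0.02,0.139,0],0],[[0.02,0.139,0],0],[[0.02,0.139,0],0]])

```text
time: 5.98
tool_pos: [0.5413, 0.2415, 0.2337]
tool_rot: [-0.0, 0.758, 0.652, -0.001]
contact_force: [-0.5, -0.4, -0.3]
gripper_width: 0.308
```

```bash
python3 snap.py 4 wrist top;  python3 m1.py wrist4.npz|grep -E "rack|caps|table"
```

```text
wrist 5.975 [0.5413 0.2415 0.2337] [-4.000e-04  7.581e-01  6.522e-01 -1.400e-03] [-0.5 -0.4 -0.3] 0.308
top 6.025 [0.5415 0.2412 0.2341] [-3.000e-04  7.583e-01  6.519e-01 -1.100e-03] [-0.7 -0.7 -0.2] 0.306
rack 5000 med z 0.0502 [array([542.4, 246.3]), array([177.6,  75. ]), np.float64(81.3)]
rack 214 med z 0.0486 [array([541.4, 240.7]), array([36.1, 36.1]), np.float64(36.4)]
rack 143 med z 0.0486 [array([777.6,  37.4]), array([56.7, 24.7]), np.float64(38.4)]
rack 117 med z 0.0489 [array([806.2,   2.4]), array([38.3, 11.4]), np.float64(40.9)]
rack 51 med z 0.0469 [array([507.7,  19.5]), array([ 5.5, 34.5]), np.float64(81.4)]
caps 695 med z 0.1032 [array([550.8, 302. ]), array([28.2, 29.1]), np.float64(81.3)]
table 0.0002
```

View pics/wrist4.png

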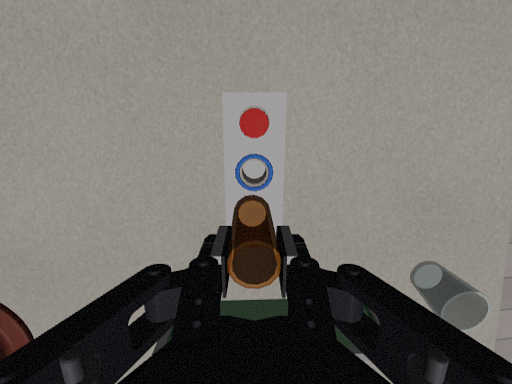

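```bash
cat > ring.py <<'E'
import sys
from ray import *
f=np.load(sys.argv[1]);m=colour(f['p'],'blue')
k,l,s,c=cv2.connectedComponentsWithStats(m.astype(np.uint8));i=1+np.argmax(s[1:,4]);m=l==i;print(s[i])
cs,_=cv2.findContours(m.astype(np.uint8),cv2.RETR_EXTERNAL,cv2.CHAIN_APPROX_NONE)
P=np.array([ray(f,u,v,.053) for u,v in max(cs,key=len)[:,0]])
(cx,cy),r=cv2.minEnclosingCircle((P[:,:2]*1000).astype(np.float32));print('ring circ',cx,cy,r)
e=cv2.fitEllipse((P[:,:2]*1000).astype(np.float32));print('ell',e)
E
python3 ring.py wrist4.npz
```

```text
[235 154  38  37 402]
ring circ 541.8508911132812 241.791748046875 23.444515228271484
ell ((541.829833984375, 241.71974182128906), (45.39546585083008, 45.64154052734375), 92.7861557006836)
```

>>> play_rows(deltas=[[[0,0,-0.035],0],[[0,0,-0.075],0],[[0,0,-0.105],0],[[0,0,-0.12],0],[[0,0,-0.125],0]])

```text
time: 6.7
tool_pos: [0.5419, 0.2414, 0.1098]
tool_rot: [-0.0, 0.758, 0.652, -0.0]
contact_force: [-0.6, -0.3, -0.7]
gripper_width: 0.31
```

>>> play_rows(deltas=[[[0,0,-0.005],0],[[0,0,-0.01],0],[[0,0,-0.015],0],[[0,0,-0.02],0],[[0,0,-0.025],0]])

```text
time: 7.32
tool_pos: [0.542, 0.2422, 0.085]
tool_rot: [0.0, 0.758, 0.652, 0.0]
contact_force: [0.4, 0.6, -0.7]
gripper_width: 0.31
```

Underside at about z = 38 mm and inside the bore, with no contact force.

>>> play_rows(deltas=[[[0,0,-0.005],0],[[0,0,-0.01],0],[[0,0,-0.014],0],[[0,0,-0.016],0],[[0,0,-0.018],0]])

```text
time: 7.95
tool_pos: [0.5421, 0.2422, 0.0673]
tool_rot: [0.0, 0.758, 0.652, 0.0]
contact_force: [-0.7, -0.1, -0.0]
gripper_width: 0.309
```

>>> play_rows(deltas=[[[0,0,-0.001],0],[[0,0,-0.002],0],[[0,0,-0.002],0]])

```text
time: 8.32
tool_pos: [0.5422, 0.2422, 0.0656]
tool_rot: [0.0, 0.758, 0.652, 0.0]
contact_force: [-0.2, 0.5, 1.4]
gripper_width: 0.31
```

>>> play_rows(deltas=[[[0,0,-0.001],0],[[0,0,-0.0015],0],[[0,0,-0.0015],0]])

```text
time: 8.7
tool_pos: [0.5423, 0.2424, 0.0655]
tool_rot: [-0.0, 0.758, 0.652, 0.0]
contact_force: [-3.4, -0.8, 8.3]
gripper_width: 0.311
```

>>> play_rows(deltas=[[[0,0,0],0],[[0,0,0],0],[[0,0,0],0],[[0,0,0],0],[[0,0,0],0]], grip=1)

```text
time: 9.32
tool_pos: [0.5419, 0.2421, 0.0637]
tool_rot: [-0.0, 0.758, 0.652, -0.0]
contact_force: [-0.1, -0.1, 1.1]
gripper_width: 1.001
```

>>> play_rows(deltas=[[[0,0,0.01],0],[[0,0,0.04],0],[[0,0,0.09],0],[[0,0,0.14],0],[[0,0,0.18],0]])

```text
time: 9.95
tool_pos: [0.5425, 0.2423, 0.2474]
tool_rot: [0.001, 0.758, 0.652, 0.001]
contact_force: [0.6, -0.7, 0.2]
gripper_width: 1.001
```

>>> play_rows(deltas=[[[0,-0.005,0.01],0],[[0,-0.01,0.02],0],[[0,-0.01,0.02],0]])

```text
time: 10.32
tool_pos: [0.5417, 0.2316, 0.263]
tool_rot: [-0.0, 0.758, 0.652, -0.001]
contact_force: [-0.8, -0.1, -0.3]
gripper_width: 0.997
```

```bash
python3 snap.py 5 wrist scene;  python3 m1.py wrist5.npz|grep -E "rack|caps|table|vialtop"; python3 ring.py wrist5.npz
```

```text
wrist 10.325 [0.5417 0.2316 0.263 ] [-2.000e-04  7.583e-01  6.519e-01 -6.000e-04] [-0.8 -0.1 -0.3] 0.997
scene 10.375 [0.5415 0.2317 0.2622] [-5.000e-04  7.583e-01  6.519e-01 -1.000e-03] [-0.3 -0.3  0.5] 0.998
rack 5341 med z 0.0502 [array([541.7, 241.3]), array([189.1,  75. ]), np.float64(81.3)]
rack 108 med z 0.0492 [array([543.3, 245.4]), array([26.2, 36.4]), np.float64(71.3)]
rack 115 med z 0.0484 [array([776.6,  36.3]), array([56.3, 23.2]), np.float64(43.1)]
rack 45 med z 0.0486 [array([814.6,  11.3]), array([19.2,  8.3]), np.float64(54.1)]
vialtop 182 med z 0.0928 [array([542. , 242.6]), array([26.6, 26.3]), np.float64(81.3)]
vialtop 64 med z 0.0948 [array([534.2, 189.9]), array([11.5, 27.7]), np.float64(78.5)]
vialtop 207 med z 0.0931 [array([602.4,   8.2]), array([12.2, 45.5]), np.float64(81.3)]
vialtop 154 med z 0.0924 [array([419.2,  29.1]), array([12.3, 40.2]), np.float64(81.3)]
caps 584 med z 0.1032 [array([551.3, 302.4]), array([27.4, 28.6]), np.float64(81.3)]
caps 433 med z 0.1032 [array([531.8, 180.1]), array([29.1, 28.3]), np.float64(81.3)]
caps 57 med z 0.1013 [array([599.9,   7.4]), array([ 5.2, 32.2]), np.float64(81.3)]
table 0.0003
[235 144  35  33 288]
ring circ 541.7658081054688 241.78053283691406 23.450593948364258
ell ((541.7117309570312, 241.3712921142578), (43.12200164794922, 43.574676513671875), 152.32752990722656)
```

View pics/wrist5.png

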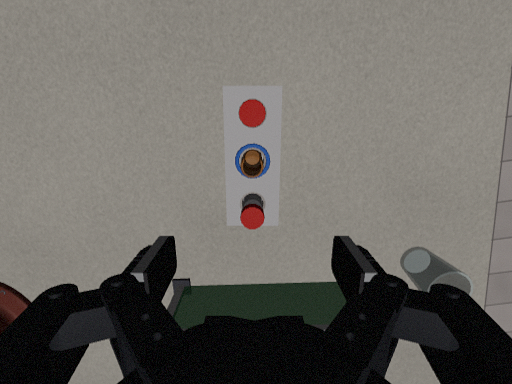

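>>> play_rows(deltas=[[[-0.007,-0.05,0],0.1],[[-0.015,-0.105,0],0.25],[[-0.023,-0.16,0],0.4],[[-0.031,-0.22,0],0.55],[[-0.039,-0.28,0],0.69]])

```text
time: 11.05
tool_pos: [0.5019, -0.0493, 0.2622]
tool_rot: [-0.001, 0.491, 0.871, -0.0]
contact_force: [0.8, -0.5, 0.3]
gripper_width: 1.0
```

>>> play_rows(deltas=[[[-0.008,-0.06,0],0.08],[[-0.016,-0.12,0],0.08],[[-0.024,-0.18,0],0.08],[[-0.032,-0.23,0],0.08],[[-0.043,-0.28,0],0.08]])

```text
time: 11.68
tool_pos: [0.4591, -0.3292, 0.262]
tool_rot: [-0.001, 0.458, 0.889, 0.0]
contact_force: [0.0, -0.7, -0.9]
gripper_width: 1.0
```

>>> play_rows(deltas=[[[0,-0.03,0],0],[[0,-0.03,0],0],[[0,-0.03,0],0]])

```text
time: 12.05
tool_pos: [0.4598, -0.3571, 0.2625]
tool_rot: [-0.001, 0.458, 0.889, 0.001]
contact_force: [-0.6, 0.2, -0.3]
gripper_width: 1.006
```

```bash
python3 snap.py 6 wrist;  python3 m1.py wrist6.npz|grep -E "park|probe"
```

```text
wrist 12.05 [ 0.4598 -0.3571  0.2625] [-1.000e-03  4.576e-01  8.892e-01  5.000e-04] [-0.6  0.2 -0.3] 1.006
parktop 47 med z 0.0644 [array([ 479.3, -227.5]), array([ 8.8, 20.9]), np.float64(46.8)]
parktop 1366 med z 0.0653 [array([ 458.6, -359.2]), array([60. , 60.7]), np.float64(20.7)]
parktop 216 med z 0.0649 [array([ 707.9, -278.1]), array([28. , 55.2]), np.float64(11.6)]
parktop 1311 med z 0.0628 [array([ 509.7, -601.3]), array([91.2, 64.4]), np.float64(16.4)]
probetop 552 med z 0.1272 [array([ 458.1, -358.1]), array([25.3, 25.7]), np.float64(35.5)]
```

View pics/wrist6.png

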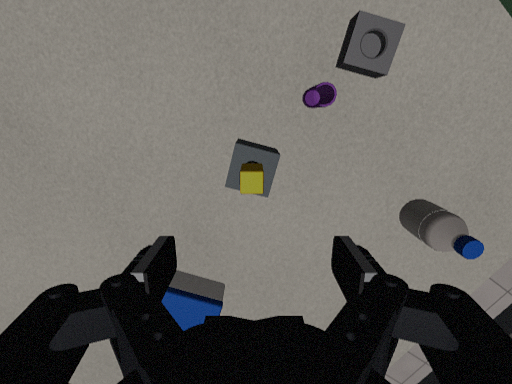

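>>> play_rows(deltas=[[[-0.001,-0.001,-0.03],0],[[-0.0012,-0.0013,-0.07],0],[[-0.0012,-0.0013,-0.11],0],[[-0.0012,-0.0013,-0.15],0],[[-0.0012,-0.0013,-0.178],0]])

```text
time: 12.72
tool_pos: [0.4584, -0.3571, 0.0836]
tool_rot: [-0.001, 0.457, 0.89, 0.0]
contact_force: [0.8, 0.4, 0.6]
gripper_width: 0.998
```

>>> play_rows(deltas=[[[0,0,0],0],[[0,0,0],0],[[0,0,0],0],[[0,0,0],0],[[0,0,0],0]], grip=-1)

```text
time: 13.35
tool_pos: [0.4599, -0.3601, 0.088]
tool_rot: [0.002, 0.458, 0.889, -0.0]
contact_force: [0.3, 0.8, 5.5]
gripper_width: 0.293
```

>>> play_rows(deltas=[[[0,0,0],0],[[0,0,0],0],[[0,0,0],0]])

```text
time: 13.72
tool_pos: [0.4599, -0.3601, 0.088]
tool_rot: [0.002, 0.458, 0.889, -0.0]
contact_force: [-0.3, 2.1, 6.2]
gripper_width: 0.295
```

>>> play_rows(deltas=[[[0.0005,-0.001,0.005],0],[[0.0005,-0.001,0.01],0],[[0.0005,-0.001,0.015],0]])

```text
time: 14.1
tool_pos: [0.459, -0.36, 0.1007]
tool_rot: [-0.0, 0.458, 0.889, 0.0]
contact_force: [-0.1, 0.6, -0.8]
gripper_width: 0.298
```

>>> play_rows(deltas=[[[0,0,0.02],0],[[0,0,0.05],0],[[0,0,0.09],0],[[0,0,0.13],0],[[0,0,0.17],0]])

```text
time: 14.72
tool_pos: [0.4592, -0.3601, 0.2737]
tool_rot: [0.001, 0.458, 0.889, -0.0]
contact_force: [0.2, -0.4, -1.6]
gripper_width: 0.297
```

>>> play_rows(deltas=[[[0,0,0],0],[[0,0,0],0]])

```text
time: 14.98
tool_pos: [0.459, -0.3599, 0.2705]
tool_rot: [-0.0, 0.458, 0.889, 0.0]
contact_force: [-0.1, 0.2, -2.0]
gripper_width: 0.296
```

```bash
python3 snap.py 7 wrist scene; python3 - <<'E'
import cv2
p=cv2.imread('pics/scene7.png');cv2.imwrite('pics/c7.png',cv2.resize(p[90:290,60:320],None,fx=3,fy=3,interpolation=cv2.INTER_CUBIC))
E
```

```text
wrist 14.975 [ 0.459  -0.3599  0.2705] [-2.000e-04  4.577e-01  8.891e-01  1.000e-04] [-0.1  0.2 -2. ] 0.296
scene 15.025 [ 0.4587 -0.3596  0.2693] [-1.200e-03  4.577e-01  8.891e-01  4.000e-04] [-0.4 -0.7 -1.6] 0.299
```

View pics/wrist7.png

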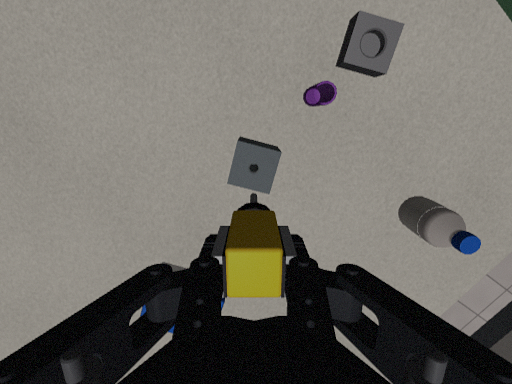

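View pics/c7.png

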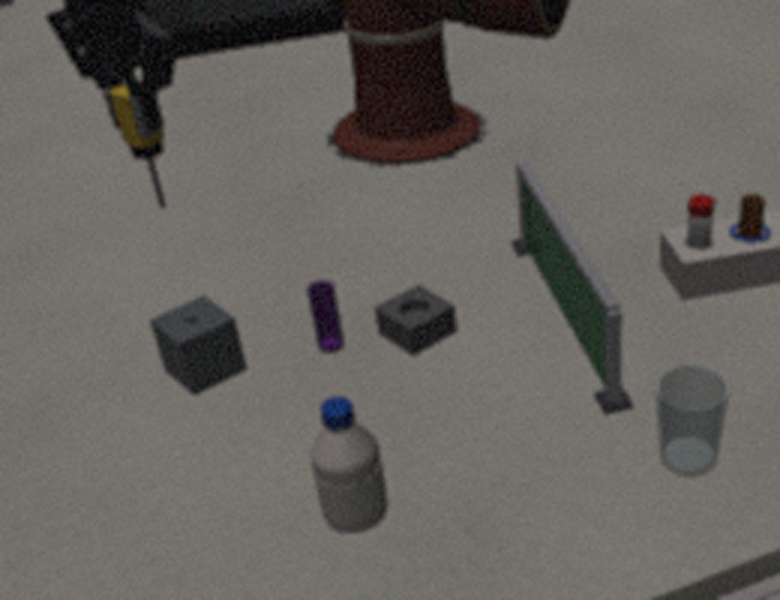

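```bash
cat > tip.py <<'E'
import sys
from ray import *
f=np.load(sys.argv[1]);tp=f['tp'];K,T=f['mtx'],f['world_from_camera'];d=f['d'];p=f['p']
W,v,u=world(d,K,T);full=np.full(d.shape+(3,),np.nan);full[v,u]=W;rel=full-tp
a=2*np.arctan2(f['tr'][2],f['tr'][1])-np.pi/2;R=np.array([[np.sin(-a),np.cos(a),0],[np.cos(a),np.sin(a),0],[0,0,1]]) # rows tool x, tool y, up
rt=rel@R.T   # coords: tool x, tool y, up (rel TCP)
m=colour(p,'yellow')&(abs(rt[...,0])<.05)&(abs(rt[...,1])<.03)&(abs(rt[...,2])<.08)
q=rt[m];top=q[q[:,2]>np.percentile(q[:,2],60)]
zt=np.median(rt[m&(rt[...,2]>.03)][:,2]);
t=rt[m&(abs(rt[...,2]-zt)<.0025)];print('top face z',zt.round(4),'x',np.percentile(t[:,0],[1,99]).round(4),'y',np.percentile(t[:,1],[1,99]).round(4))
A=np.c_[t[:,:2],np.ones(len(t))];print('top plane slope',np.linalg.lstsq(A,t[:,2],rcond=None)[0].round(4))
fr=rt[m&(rt[...,2]<zt-.006)&(rt[...,2]>-.015)&(rt[...,0]>.008)];A=np.c_[fr[:,1:],np.ones(len(fr))];print('front n',len(fr),'x=a*y+b*z+c',np.linalg.lstsq(A,fr[:,0],rcond=None)[0].round(4))
nd=(rt[...,2]<-.024)&(rt[...,2]>-.085)&(np.hypot(rt[...,0],rt[...,1])<.014)
q=rt[nd];print('needle',len(q));
for lo in np.arange(-.085,-.02,.01):
    s=q[(q[:,2]>=lo)&(q[:,2]<lo+.01)]
    if len(s): print(round(lo,3),len(s),s.mean(0).round(4),s.min(0).round(4))
vv,uu=np.nonzero(nd);print('px rows',vv.min(),vv.max(),'cols at top',uu[vv==vv.min()])
print('tcp ang',np.degrees(a).round(2))
c=p[180:310,190:320];cv2.imwrite('pics/tip.png',cv2.resize(c,None,fx=5,fy=5,interpolation=cv2.INTER_CUBIC))
E
python3 tip.py wrist7.npz
```

```text
top face z 0.039 x [-0.0099  0.0145] y [-0.0121  0.0126]
top plane slope [-0.0142 -0.0031  0.039 ]
front n 261 x=a*y+b*z+c [-0.0112 -0.0025  0.0144]
needle 60
-0.085 6 [ 0.004  -0.0001 -0.0761] [ 0.0033 -0.0028 -0.0778]
-0.075 23 [ 0.004  -0.0004 -0.0704] [ 0.0028 -0.0028 -0.075 ]
-0.065 26 [ 0.0041 -0.0002 -0.0606] [ 0.003  -0.0027 -0.0649]
-0.055 5 [ 0.0045 -0.0002 -0.0537] [ 0.004  -0.0018 -0.0549]
px rows 193 202 cols at top [253]
tcp ang 35.52
```

View pics/tip.png

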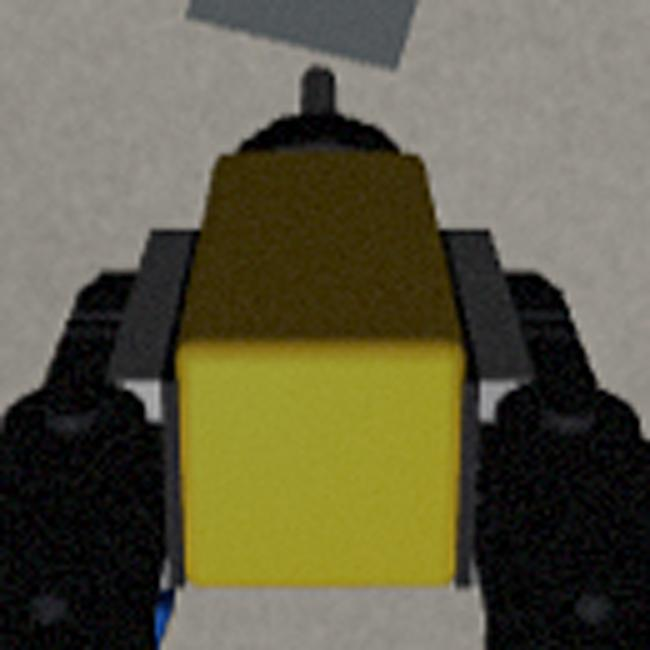

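>>> play_rows(deltas=[[[0.004,0.03,0],0],[[0.01,0.075,0],0],[[0.017,0.125,0],0],[[0.024,0.175,0],0],[[0.031,0.225,0],0]])

```text
time: 15.7
tool_pos: [0.4895, -0.1333, 0.2688]
tool_rot: [-0.002, 0.458, 0.889, -0.0]
contact_force: [0.8, -0.3, -1.5]
gripper_width: 0.293
```

>>> play_rows(deltas=[[[0.007,0.05,0],0],[[0.014,0.1,0],0],[[0.021,0.15,0],0],[[0.028,0.2,0],0],[[0.035,0.25,0],0]])

```text
time: 16.32
tool_pos: [0.5245, 0.1164, 0.2688]
tool_rot: [-0.001, 0.458, 0.889, -0.001]
contact_force: [1.0, 0.7, -0.6]
gripper_width: 0.296
```

>>> play_rows(deltas=[[[0.007,0.05,0],0],[[0.014,0.1,0],0],[[0.018,0.125,0],0],[[0.018,0.125,0],0],[[0.018,0.125,0],0]])

```text
time: 16.95
tool_pos: [0.5428, 0.2391, 0.2694]
tool_rot: [-0.001, 0.458, 0.889, -0.001]
contact_force: [-0.1, 0.2, -0.9]
gripper_width: 0.299
```

```bash
python3 snap.py 8 wrist; python3 tip.py wrist8.npz; python3 m1.py wrist8.npz|grep -E "rack|caps|vialtop"; python3 ring.py wrist8.npz
```

```text
wrist 16.95 [0.5428 0.2391 0.2694] [-8.000e-04  4.578e-01  8.891e-01 -1.000e-03] [-0.1  0.2 -0.9] 0.299
top face z 0.039 x [-0.0099  0.0145] y [-0.012   0.0127]
top plane slope [-0.0142 -0.0038  0.039 ]
front n 550 x=a*y+b*z+c [-0.0091 -0.0019  0.0144]
needle 61
-0.085 8 [ 0.0037 -0.0008 -0.0765] [ 0.0025 -0.0031 -0.0779]
-0.075 22 [ 0.004  -0.0004 -0.0699] [ 0.0027 -0.0029 -0.0742]
-0.065 27 [ 0.0042 -0.0004 -0.06  ] [ 0.0029 -0.0028 -0.0647]
-0.055 4 [ 0.0043  0.0001 -0.0541] [ 0.004  -0.0011 -0.055 ]
px rows 193 202 cols at top [253]
tcp ang 35.51
rack 4718 med z 0.0502 [array([542. , 240.8]), array([190.1,  75.2]), np.float64(81.3)]
rack 110 med z 0.0488 [array([539.2, 245.3]), array([36.3, 25.6]), np.float64(32.9)]
rack 241 med z 0.0481 [array([440.9,  27.3]), array([  8.4, 127.2]), np.float64(82.2)]
vialtop 177 med z 0.093 [array([540.9, 242.4]), array([26.9, 26.2]), np.float64(35.5)]
vialtop 55 med z 0.0946 [array([528.8, 190.2]), array([26.3, 10.5]), np.float64(17.7)]
vialtop 628 med z 0.0938 [array([432.4,  27.7]), array([ 15.6, 114.6]), np.float64(81.0)]
caps 532 med z 0.1032 [array([551.3, 302.1]), array([28.9, 28.2]), np.float64(35.5)]
caps 433 med z 0.1032 [array([532.6, 180.2]), array([28.7, 29.2]), np.float64(34.1)]
caps 255 med z 0.1018 [array([431.5,  27.9]), array([  8. , 110.9]), np.float64(81.5)]
[237 148  35  33 263]
ring circ 541.5446166992188 241.4993133544922 23.445709228515625
ell ((541.9183959960938, 241.2472686767578), (42.83769607543945, 43.72705841064453), 24.099308013916016)
```

View pics/wrist8.png

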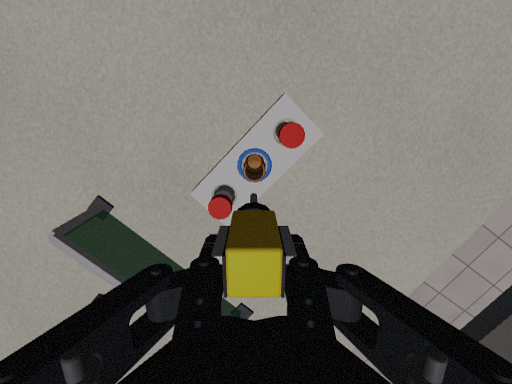

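>>> play_rows(deltas=[[[0,0.001,-0.015],0],[[0,0.0018,-0.035],0],[[0,0.0018,-0.052],0],[[0,0.0018,-0.06],0],[[0,0.0018,-0.064],0]])

```text
time: 17.62
tool_pos: [0.543, 0.2415, 0.2059]
tool_rot: [-0.0, 0.458, 0.889, -0.0]
contact_force: [0.5, -0.5, -1.5]
gripper_width: 0.299
```

>>> play_rows(deltas=[[[0,0,0],0],[[0,0,0],0]])

```text
time: 17.88
tool_pos: [0.5438, 0.2418, 0.2077]
tool_rot: [0.001, 0.458, 0.889, 0.001]
contact_force: [0.2, 0.6, -1.6]
gripper_width: 0.296
```

```bash
python3 snap.py 9 wrist top scene; python3 m1.py wrist9.npz|grep -E "caps|vialtop"; python3 - <<'E'
import cv2
p=cv2.imread('pics/wrist9.png');cv2.imwrite('pics/c9.png',cv2.resize(p[120:240,180:330],None,fx=5,fy=5,interpolation=cv2.INTER_CUBIC))
p=cv2.imread('pics/scene9.png');cv2.imwrite('pics/c9s.png',cv2.resize(p[80:200,240:370],None,fx=5,fy=5,interpolation=cv2.INTER_CUBIC))
E
```

```text
wrist 17.875 [0.5438 0.2418 0.2077] [6.000e-04 4.577e-01 8.891e-01 5.000e-04] [ 0.2  0.6 -1.6] 0.296
top 17.925 [0.5437 0.2418 0.2077] [6.000e-04 4.577e-01 8.891e-01 5.000e-04] [ 1.1 -0.3 -0.8] 0.298
scene 17.975 [0.5437 0.2418 0.2076] [5.000e-04 4.577e-01 8.891e-01 5.000e-04] [-0.2  0.3 -1.3] 0.297
vialtop 40 med z 0.0949 [array([539. , 303.4]), array([23.5,  6.7]), np.float64(84.3)]
vialtop 246 med z 0.0929 [array([540.3, 242.8]), array([27., 27.]), np.float64(48.6)]
vialtop 106 med z 0.0944 [array([528.6, 190.7]), array([26.6, 10.6]), np.float64(20.1)]
vialtop 969 med z 0.0937 [array([424.2,  28.9]), array([18.8, 97.4]), np.float64(81.2)]
vialtop 75 med z 0.0932 [array([566. ,  12.4]), array([16.1,  9.1]), np.float64(83.4)]
caps 813 med z 0.1032 [array([551. , 302.5]), array([28.7, 29.3]), np.float64(37.2)]
caps 463 med z 0.1032 [array([528.7, 182.1]), array([30.4, 22.1]), np.float64(70.0)]
caps 456 med z 0.1018 [array([422.9,  30.9]), array([11. , 94.6]), np.float64(82.9)]
```

View pics/c9.png

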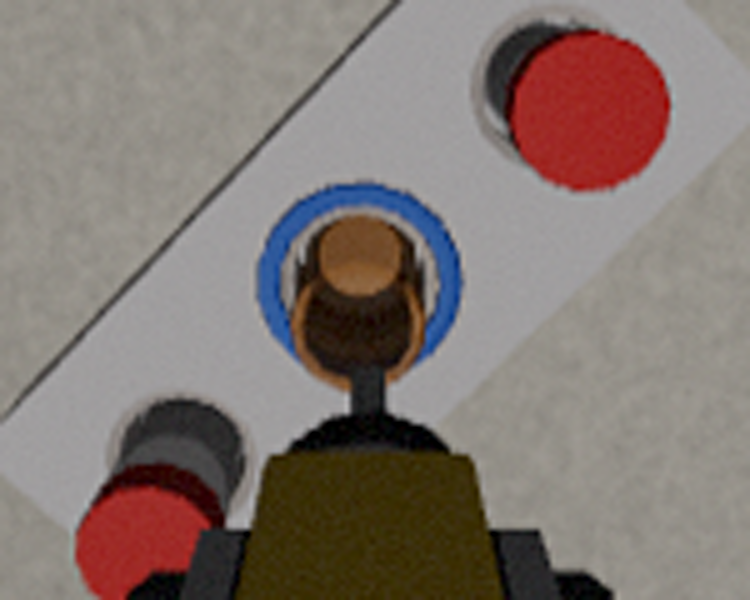

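View pics/c9s.png

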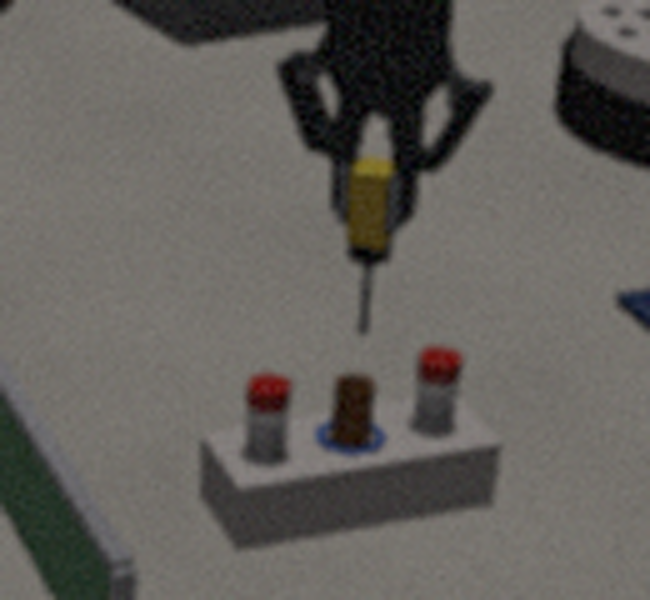

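```bash
cat > rim.py <<'E'
import sys
from ray import *
from scipy.optimize import least_squares
for n in sys.argv[1:]:
    f=np.load(n);K,T,d=f['mtx'],f['world_from_camera'],f['d']
    W,v,u=world(d,K,T);c0=np.array([.5415,.242])
    for lo,hi in((.0905,.096),(.0915,.095)):
        m=(W[:,2]>lo)&(W[:,2]<hi)&(np.hypot(*(W[:,:2]-c0).T)<.019)
        P=np.array([ray(f,a,b,.093)[:2] for a,b in zip(u[m],v[m])])
        g=lambda x:np.maximum(0,np.hypot(*(P-x).T)-.0142)+np.maximum(0,.0108-np.hypot(*(P-x).T))
        s=least_squares(lambda x:np.hypot(*(P-x).T)-.0125,c0,loss='soft_l1',f_scale=.001)
        th=np.arctan2(*(P-s.x).T[::-1]);print(n,lo,m.sum(),s.x.round(4),'rms',np.sqrt(np.mean((np.hypot(*(P-s.x).T)-.0125)**2)).round(4),np.histogram(th,8,(-np.pi,np.pi))[0])
E
python3 rim.py wrist5.npz wrist8.npz wrist9.npz; python3 tip.py wrist9.npz
python3 - <<'E'
from ray import *
for n in('top9','scene9'):
    f=np.load(n+'.npz');K,T=f['mtx'],f['world_from_camera']
    print(n,proj([[.5419,.2418,.093],[.5427,.243,.130]],K,T))
E
```

```text
wrist5.npz 0.0905 157 [0.5413 0.2417] rms 0.0009 [21 19 19 18 20 20 23 17]
wrist5.npz 0.0915 151 [0.5413 0.2416] rms 0.0009 [20 17 19 18 19 19 22 17]
wrist8.npz 0.0905 152 [0.5413 0.2416] rms 0.0009 [20 19 16 21 18 19 19 20]
wrist8.npz 0.0915 142 [0.5414 0.2415] rms 0.0009 [20 18 15 18 18 18 17 18]
wrist9.npz 0.0905 216 [0.5413 0.2418] rms 0.001 [29 29 19 19 27 32 31 30]
wrist9.npz 0.0915 200 [0.5413 0.2416] rms 0.0009 [28 24 18 17 27 29 28 29]
top face z 0.039 x [-0.0098  0.0145] y [-0.0122  0.0125]
top plane slope [-0.0149  0.001   0.039 ]
front n 336 x=a*y+b*z+c [-0.01   -0.0027  0.0144]
needle 60
-0.085 5 [ 0.004   0.0002 -0.0764] [ 0.003  -0.0019 -0.077 ]
-0.075 26 [ 0.0039 -0.0003 -0.07  ] [ 0.0027 -0.0027 -0.0749]
-0.065 25 [ 0.004  -0.0001 -0.0602] [ 0.0028 -0.0026 -0.0647]
-0.055 4 [ 0.0042  0.0003 -0.0543] [ 0.004  -0.0009 -0.0548]
px rows 193 202 cols at top [253]
tcp ang 35.53
top9 [[148.20478431 235.17915821]
 [142.73196304 233.81370521]]
scene9 [[310.76449947 155.94417383]
 [312.05529459 146.05090899]]
```

>>> play_rows(deltas=[[[-0.0008,-0.0006,-0.005],0],[[-0.0015,-0.0013,-0.01],0],[[-0.0015,-0.0013,-0.015],0],[[-0.0015,-0.0013,-0.02],0],[[-0.0015,-0.0013,-0.0235],0]])

```text
time: 18.65
tool_pos: [0.5416, 0.2403, 0.1827]
tool_rot: [-0.0, 0.458, 0.889, -0.0]
contact_force: [0.6, -0.4, -1.3]
gripper_width: 0.295
```

>>> play_rows(deltas=[[[0,0,0],0],[[0,0,0],0],[[0,0,0],0]])

```text
time: 19.02
tool_pos: [0.542, 0.2404, 0.1836]
tool_rot: [0.0, 0.458, 0.889, 0.0]
contact_force: [-0.0, -0.5, -1.8]
gripper_width: 0.294
```

```bash
python3 snap.py 10 wrist; python3 rim.py wrist10.npz; python3 tip.py wrist10.npz
```

```text
wrist 19.025 [0.542  0.2404 0.1836] [2.000e-04 4.577e-01 8.891e-01 2.000e-04] [-0.  -0.5 -1.8] 0.294
wrist10.npz 0.0905 239 [0.5412 0.2419] rms 0.001 [34 33  6 21 35 35 36 39]
wrist10.npz 0.0915 227 [0.5413 0.2418] rms 0.001 [33 32  3 21 34 34 33 37]
top face z 0.039 x [-0.0099  0.0146] y [-0.0121  0.0125]
top plane slope [-0.0155 -0.003   0.039 ]
front n 274 x=a*y+b*z+c [-0.006  -0.0048  0.0145]
needle 61
-0.085 6 [ 0.0038 -0.0003 -0.0766] [ 0.0028 -0.0028 -0.0774]
-0.075 25 [ 0.004  -0.0003 -0.0699] [ 0.003  -0.0027 -0.0747]
-0.065 26 [ 0.0041 -0.0002 -0.06  ] [ 0.003  -0.0026 -0.0638]
-0.055 4 [ 0.0045  0.0002 -0.0535] [ 0.0041 -0.0009 -0.0548]
px rows 193 202 cols at top [253]
tcp ang 35.52
```

>>> play_rows(deltas=[[[0.0002,0.0002,-0.001],0],[[0.0002,0.0002,-0.0025],0],[[0.0002,0.0002,-0.0025],0],[[0.0002,0.0002,-0.0025],0],[[0.0002,0.0002,-0.0025],0]])

```text
time: 19.7
tool_pos: [0.542, 0.2406, 0.1809]
tool_rot: [0.0, 0.458, 0.889, 0.0]
contact_force: [0.2, 0.1, -1.6]
gripper_width: 0.301
```

>>> play_rows(deltas=[[[0,0,0],0],[[0,0,0],0],[[0,0,0],0],[[0,0,0],0]])

```text
time: 20.2
tool_pos: [0.542, 0.2405, 0.1808]
tool_rot: [-0.0, 0.458, 0.889, 0.0]
contact_force: [0.1, 0.0, -1.2]
gripper_width: 0.3
```

```bash
python3 snap.py 11 wrist scene; python3 rim.py wrist11.npz; python3 tip.py wrist11.npz; python3 - <<'E'
import cv2
from plant import status
p=cv2.imread('pics/wrist11.png');cv2.imwrite('pics/c11.png',cv2.resize(p[120:240,180:330],None,fx=5,fy=5,interpolation=cv2.INTER_CUBIC))
p=cv2.imread('pics/scene11.png');cv2.imwrite('pics/c11s.png',cv2.resize(p[90:290,90:370],None,fx=2.8,fy=2.8,interpolation=cv2.INTER_CUBIC))
s=status.state();print(s['time'],s['tool_pos'],abs(s['joint_vel']).max())
E
```

```text
wrist 20.2 [0.542  0.2405 0.1808] [-0.      0.4577  0.8891  0.    ] [ 0.1  0.  -1.2] 0.3
scene 20.25 [0.542  0.2405 0.1808] [0.     0.4577 0.8891 0.    ] [-0.5  0.4 -1.2] 0.297
wrist11.npz 0.0905 239 [0.5412 0.2418] rms 0.001 [33 35  1 20 36 36 39 39]
wrist11.npz 0.0915 217 [0.5414 0.2416] rms 0.0009 [33 30  0 16 32 36 34 36]
top face z 0.039 x [-0.0098  0.0145] y [-0.0121  0.0126]
top plane slope [-0.0163 -0.0028  0.039 ]
front n 290 x=a*y+b*z+c [-0.0099 -0.0014  0.0144]
needle 61
-0.085 9 [ 0.0038 -0.0004 -0.0763] [ 0.0028 -0.0028 -0.078 ]
-0.075 21 [ 0.0039 -0.0003 -0.0695] [ 0.0028 -0.0028 -0.0743]
-0.065 27 [ 0.004  -0.0003 -0.0603] [ 0.003  -0.0027 -0.0648]
-0.055 4 [ 0.0044  0.0002 -0.0539] [ 0.0042 -0.001  -0.0544]
px rows 193 202 cols at top [253]
tcp ang 35.52
20.3 [0.54200932 0.24053677 0.18080694] 0.0030865479536192784
```

View pics/c11.png

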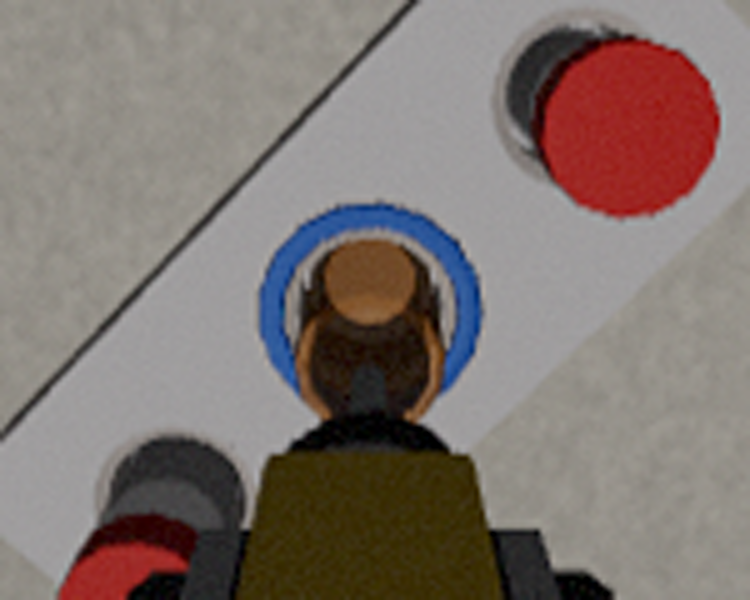

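View pics/c11s.png

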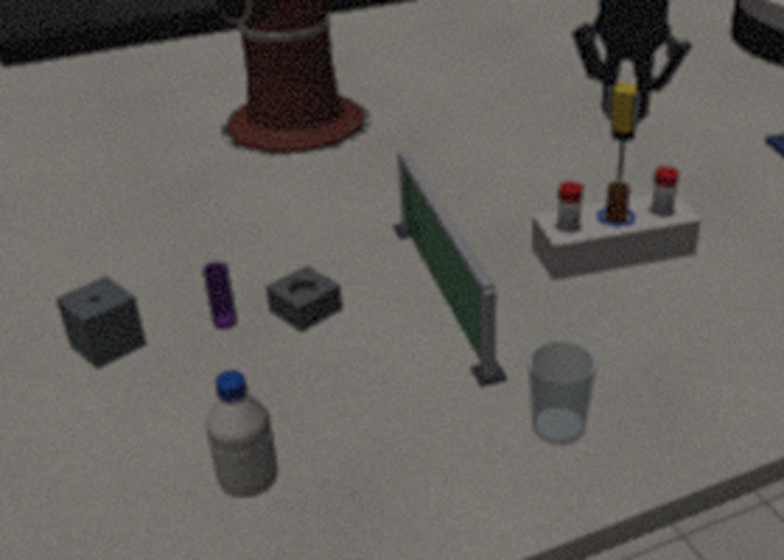

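The pictures show the needle centred over the vial mouth, with the tip at about (0.5411, 0.2417, 0.1028) and the mouth at (0.5413, 0.2417, 0.093). The arm is still, so I'm handing in.

```bash
python3 -c "
from plant import ticket
print(ticket.job_done())"
```

```text
the job is handed in; nothing more can be done
None
```

The job is handed in at about 20 s of robot time. The amber vial stands released in the blue-ringed middle bore, and the probe hovers over its mouth.

- **Vial:** I measured the rim at z ≈ 93 mm, which is the fully seated height. Its centre is at about (0.5413, 0.2417).
- **Probe:** I took it from the parking block and carried it over the screen with the tip about 75 mm above the top edge. The gripper still holds it still and upright; most face slopes I measured were under 1°.
- **Hover:** The tip is about 10 mm above the rim and within about 0.5 mm of the mouth's centre. That comes from the wrist camera, whose calibration is good to about 2 mm.
- **Forces:** The highest reading was about 9 N, while seating the vial. Carrying the probe showed only its own weight, and I saw no sign of contact with the screen, rack or ring.
- **Other objects:** The capped vials, bottle, beaker and purple look-alike look unmoved in the last scene picture. I measured positions only for the capped vials after placing the amber one, and they agreed with the start to within about 1 mm.

No check failed. Two small disagreements remain:
- Estimates of the mouth centre varied by 1–2 mm between the first rough box fit and the later circle fits. I used the circle fits, which agreed to about 0.3 mm.
- The tilt of the probe's top face read slightly higher (about 0.9°) than that of its front face (0.1–0.6°).

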